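Hook the dropped ring out from under the grinder's chip guard

ROBOT

A 6-joint arm with a two-finger parallel gripper is mounted at the origin on the work surface. World frame = base frame: x ahead of the robot, y to its left, z up, the work surface at z = 0. Lengths are in m, angles in rad, forces in N, time in s.
With the tool pointing down it reaches from about 0.375 to 0.825 m from the base axis. Payload 5.5 kg.
Tool frame: the origin (TCP) lies midway between the tips of the shut fingers; the grasp point (between the pads) lies 19 mm behind it; y points along the fingers, x is the direction in which the jaws open and shut, and the axes are right-handed (so a half turn about y gives the same grasp; the last joint's range is limited). The gripper opens to 85 mm and grips with 20 to 120 N. Pads are 22 mm wide; open, the fingers measure 114 mm over their backs; the gripper's body (76 mm by 85 mm) begins 54 mm behind the grasp point. The pads swing forward as they close: fully open they stand 13 mm farther back than shut.
Start: joints at [1.228, 0.314, -0.047, 1.21, 0, 1.571], TCP at [0.202, 0.565, 0.231] pointing down, gripper open.
Joint ranges: [-2.67, 2.67], [-0.69, 1.73], [-1.03, 1.25], [-2.08, 2.16], [-1.42, 1.45], [-3.14, 3.14]. Speed limits (rad/s): [2.39, 2.39, 3.01, 3.14, 3.14, 3.14].

INTERFACE

Orientations are given as a unit quaternion [w, x, y, z].
In Python, from workcell import env, imaging, ticket gives the robot as it stands.
- The arm moves only by the tool step_arm, never from a script. Its argument "deltas" is a list of rows, each an object of numbers: "x", "y", "z": the shift along the tool's x, y, z in units of 40 mm (1.0 is 40 mm); "yaw": the turn about the tool's y in units of 5 degrees (1.0 is 5 degrees); "grip": the closure, from 0 (fully open) to 1 (shut). A call has exactly 8 rows; each row is the pose to reach, as a shift and turn from the pose commanded when the call began, along the tool's axes at that moment; what a row does not reach only later rows make up. A row lasts 1/12 s, in which the tool goes at most 41.7 mm and 7.16 degrees, less where a joint would pass 70% of its speed; a pose out of reach is approached as far as the arm can. A call with a gripper value outside its range is refused whole. The fingers move at their own pace and stop on an object; "squeeze" is the grip in N (left out, the last holds). Time passes only in rows, so rows that repeat a pose let the fingers close, or fill a call up. It gives the time, the measured TCP pose, the force and the opening at its end, in the units of the state.
- env.read_state(): the state, without advancing time (a new reading comes with each control period).
- imaging.capture(name): name is "scene" or "top"; returns the picture (384x512x3 uint8, blue, green, red); there is no depth.
- imaging.camera_model(name): a dict with "intrinsics" (3x3 intrinsics, pixels), "distortion" ([k1, k2, p1, p2, k3] as OpenCV has them; the pictures are not rectified), "rvec" (rotation vector, rad) and "tvec" (3), from world to camera coordinates, as OpenCV has them. Camera axes: x right, y down, z forward; pixel columns grow to the right and rows downward; lengths in m; the calibration is good to about 2 mm. A picture is of the moment at which its call begins. camera_model takes no time and is no camera call.
- ticket.sign_off(): hands the job in, once; it reports no verdict.
The state is a dict: "clock": time; "joints": joint angles; "qvel": joint speeds; "joint_torque": joint torques, N m; "tcp_pos": TCP position; "tcp_rot": TCP orientation; "contact_force": force on the tool from outside, world axes, zero at the start; "torque": the same for the moment, N m; "finger_gap": opening from 0.0 (shut) to 1.0 (fully open).
Only numpy, scipy, OpenCV 4.12 (cv2) and the standard library are available. Lean on these libraries where they do the work, as an engineer would, in place of code of your own. Each camera call takes 0.05 s, during which the arm holds its last target.

TASK

A steel ring has been dropped and lies deep under the fixed clear chip guard of the bench grinder. Take the hooked rod by its wooden handle, reach its hook in behind the ring and draw the ring out along the bench with the hook, not with the fingers, until it lies flat in the open at least 5 cm clear of the guard's mouth; then lay the rod down flat on the bench. Leave the solid steel disc under the guard where it is.

Things in the scene. Friction and masses are not known exactly. Their poses are not given: they have to be found in the camera images.
- guard: Fixed clear plastic box on the bench before a green grinder (220 mm high): 320 wide, 225 deep, 80 mm high, 5 mm walls and roof, no floor: things under it lie on the bench. One side, the mouth, is open, inside 310 wide, 75 high, 220 mm deep; a steel strip over the mouth reaches 90 mm up. Origin: middle of the mouth at bench level; y points level into the guard, x along the mouth, z up.
- ring: The dropped part: plain steel ring, outside diameter 50 mm, hole 30 mm, 14 mm high, 0.1 to 0.2 kg, flat on the bench under the guard, its centre 90 to 130 mm in from the mouth and at least 85 mm from the side walls. Origin: centre of its underside; z up.
- disc: Solid steel disc without a hole, diameter 50 mm, 14 mm high, flat on the bench under the guard beside the ring, centres at least 95 mm apart along the mouth; either may be on the left. Origin: centre of its underside; z up. It stays where it is.
- hook: Hooked rod, 0.24 kg, flat on the bench. Square beech handle 26 x 26 mm, x = -135 to 45 mm, ferrule to 57; then a 10 mm steel rod, centre line 5 mm above the underside, to x = 280, where a level arm turns square to y = -75 mm, with a tip slanting back to x = 268, y = -87. Hook's inner face: x = 275. Origin: underside of the handle at the grip, near the centre of mass; x points to the hook, z up.

How it is judged:
On the way:
1. the hooked rod pulls on the ring while the ring is still under the guard (contact force between hook and ring above 0.1 N and y of ring in the frame of guard above 0 m), for 0.1 s.
At the end, for the whole second after the job is handed in: The ring lies flat (8 deg) and still on the bench, its centre 70 mm or more outside the mouth (rim 45 mm clear); the rod lies flat (8 deg, handle at most 10 mm up) and still on the bench; the disc is within 20 mm of its start (y of ring in the frame of guard below -0.07 m and height (world z) of ring below 0.008 m and angle between each of ring, hook's own z axis and vertical below 0.15 rad and linear speed of each of ring, hook below 0.02 m/s and height (world z) of hook below 0.01 m and distance of disc from where it was at the start of the episode below 0.02 m); the robot touches nothing.
It fails at once if the fingers push or grip the ring (contact force between the fingers and ring above 1 N).
It fails at once if the solid disc is shifted by more than 20 mm (distance of disc from where it was at the start of the episode above 0.02 m).
It also fails if it takes over 48 s, if anything falls off the work surface, if the arm or the gripper's body presses on something with over 40 N, if the wrist force passes 120 N, or if a joint passes its speed limit or range.

## Working session

There is one attempt and no reset: what is moved stays moved. The work goes in short steps, Python scripts to look and compute and a tool call to move; the robot and the scene stay as the last step left them, time stands still between calls to the robot, and variables do not carry over. Pictures are saved under pics/ and viewed, and the job is handed in when it is done.

Besides the shell and the picture viewer there is one more tool, called after "Call:" by a JSON object that holds its "op" and its "data". step_arm: Moves the arm, as the interface text tells. Its arguments: {"type":"object","properties":{"deltas":{"type":"array","items":{"type":"object","properties":{"x":{"type":"number"},"y":{"type":"number"},"z":{"type":"number"},"yaw":{"type":"number"},"grip":{"type":"number"}}}},"squeeze":{"type":"number"}},"required":["deltas"]}

```bash
mkdir -p pics; python3 - <<'E'
from workcell import env, imaging
import cv2
s=env.read_state(); print(s)
for n in("scene","top"):
    cv2.imwrite(f"pics/{n}0.png",imaging.capture(n)); m=imaging.camera_model(n); print(n,m)
E
```

```text
{'clock': 0.0, 'joints': array([ 1.22800105e+00,  3.14241933e-01, -4.80935086e-02,  1.21016912e+00,
       -2.59927096e-05,  1.57082628e+00]), 'qvel': array([-5.93756943e-06, -2.12768183e-04,  3.18093601e-04,  1.21672674e-03,
       -6.41344132e-04, -8.94300871e-04]), 'joint_torque': array([ 2.31837794e-04, -5.39590573e+01,  3.39749479e+01,  1.91549415e-02,
        1.61165335e-04,  1.90544847e-05]), 'tcp_pos': array([0.2014878 , 0.56454778, 0.23041868]), 'tcp_rot': array([-0.57760392,  0.57831488,  0.4068967 , -0.40787338]), 'contact_force': array([0.36022175, 0.43814859, 0.9286049 ]), 'torque': array([ 0.02249389, -0.01577364,  0.02485755]), 'finger_gap': 0.995405765453936}
scene {'intrinsics': array([[499.73435226,   0.        , 257.15813353],
       [  0.        , 499.73435226, 187.12763046],
       [  0.        ,   0.        ,   1.        ]]), 'distortion': array([-0.10515926,  0.        ,  0.        ,  0.        ,  0.        ]), 'rvec': array([ 1.97884977,  1.12864661, -0.53659308]), 'tvec': array([-0.22322985, -0.29118358,  1.66659143])}
top {'intrinsics': array([[347.73804352,   0.        , 253.69932533],
       [  0.        , 347.73804352, 188.36685388],
       [  0.        ,   0.        ,   1.        ]]), 'distortion': array([0.03379376, 0.        , 0.        , 0.        , 0.        ]), 'rvec': array([ 2.17193539, -2.13693755,  0.22330274]), 'tvec': array([-0.11735737,  0.55313276,  0.61321078])}
```

View pics/scene0.png

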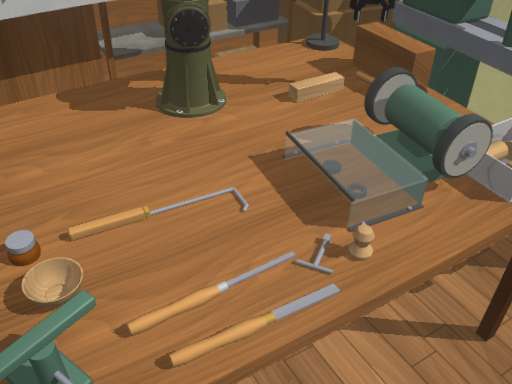

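View pics/top0.png

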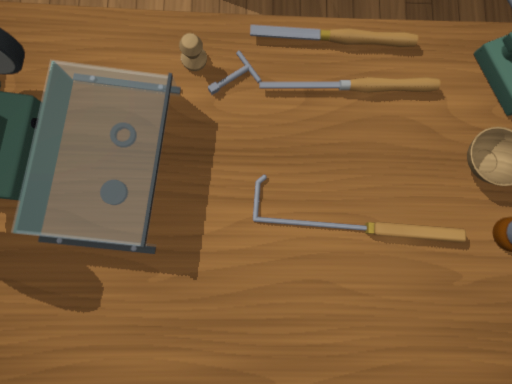

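The top view shows the guard (mouth edge about x 145–170 px), the ring at (123,135), the disc at (114,192), and the hook with its elbow at (256,219) and handle from (370,228) to (465,236). Next I turn these into metric positions.

```bash
cat > h.py <<'E'
import cv2, numpy as np
from workcell import env, imaging
def cast(n,px,z):
    m=imaging.camera_model(n);R=cv2.Rodrigues(m['rvec'])[0];t=m['tvec']
    u=cv2.undistortPoints(np.array(px,float).reshape(-1,1,2),m['intrinsics'],m['distortion']).reshape(-1,2)
    d=np.c_[u,np.ones(len(u))]@R; c=-R.T@t
    return c+d*((z-c[2])/d[:,2])[:,None]
def proj(n,P):
    m=imaging.camera_model(n)
    return cv2.projectPoints(np.array(P,float).reshape(-1,1,3),m['rvec'],m['tvec'],m['intrinsics'],m['distortion'])[0].reshape(-1,2)
E
python3 - <<'E'
from h import *
np.set_printoptions(precision=4,suppress=True)
for n in("scene","top"):
    m=imaging.camera_model(n);R=cv2.Rodrigues(m['rvec'])[0];print(n,-R.T@m['tvec'], proj(n,[[0,0,0],[.2,.565,.23]]))
print('ring',cast('top',[[123,135]],.014),'disc',cast('top',[[114,192]],.014))
print('scene ring disc',cast('scene',[[332,167],[357,190]],.014))
print('hook elbow,arm end, tip, ferrule,handleend top',cast('top',[[256,219],[261,180],[265,178],[370,228]],.005),cast('top',[[465,236],[372,228]],.026))
print('scene hook',cast('scene',[[236,189],[245,208],[148,212]],.005),cast('scene',[[71,232]],.013))
print('guard strip mouth top',cast('top',[[170,76],[145,246]],.09))
t=cv2.imread('pics/top0.png');cv2.imwrite('pics/t_crop.png',cv2.resize(t[40:260,0:290],None,fx=2.7,fy=2.7,interpolation=cv2.INTER_CUBIC))
cv2.imwrite('pics/t_crop2.png',cv2.resize(t[160:260,230:490],None,fx=3,fy=3,interpolation=cv2.INTER_CUBIC))
E
```

```text
scene [ 1.3938 -0.5962  0.7837] [[190.5629 100.26  ]
 [368.0803  24.5982]]
top [ 0.4464 -0.0815  0.6999] [[ 185.2363  511.049 ]
 [-401.9331  489.2952]]
ring [[0.6641 0.1543 0.014 ]] disc [[0.548  0.1632 0.014 ]]
scene ring disc [[0.5611 0.158  0.014 ]
 [0.6739 0.1507 0.014 ]]
hook elbow,arm end, tip, ferrule,handleend top [[ 0.5002 -0.1155  0.005 ]
 [ 0.5797 -0.1248  0.005 ]
 [ 0.584  -0.1329  0.005 ]
 [ 0.486  -0.3452  0.005 ]] [[ 0.4727 -0.5226  0.026 ]
 [ 0.4849 -0.3411  0.026 ]]
scene hook [[ 0.5073 -0.1085  0.005 ]
 [ 0.5843 -0.1264  0.005 ]
 [ 0.4812 -0.3368  0.005 ]] [[ 0.4696 -0.5196  0.013 ]]
guard strip mouth top [[0.7555 0.0509 0.09  ]
 [0.4449 0.0773 0.09  ]]
```

View pics/t_crop.png

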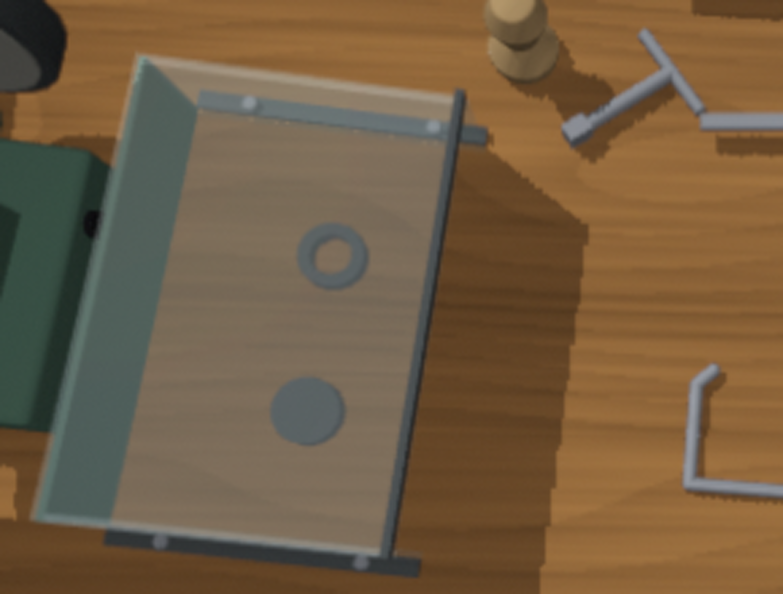

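View pics/t_crop2.png

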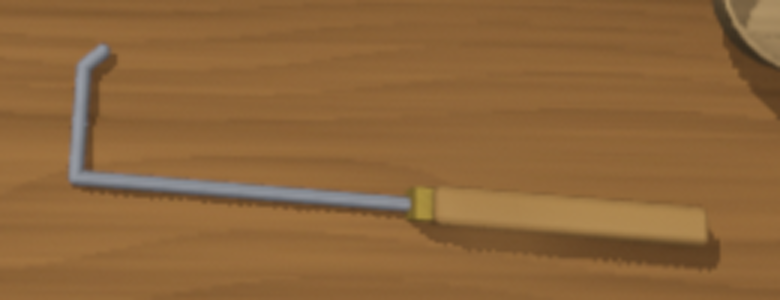

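```bash
cat >> h.py <<'E'
from scipy.spatial.transform import Rotation as Ro
def Rt():
    q=env.read_state()['tcp_rot']; return Ro.from_quat([q[1],q[2],q[3],q[0]]).as_matrix()
def togo(goal,phi=None):
    "deltas in units to reach world goal; phi = wanted world heading (deg) of the tool x axis, mod 180"
    s=env.read_state();R=Rt()
    print('t',s['clock'],'tcp',s['tcp_pos'].round(4),'delta units',(R.T@(np.array(goal)-s['tcp_pos'])/.04).round(3))
    h=np.degrees(np.arctan2(R[1,0],R[0,0]))
    if phi is not None:
        d=(phi-h+90)%180-90; print('heading now',h,'world turn',d,'yaw units',d*np.sign(R[2,1])/5)
E
python3 - <<'E'
from h import *
np.set_printoptions(precision=4,suppress=True)
print(Rt())
print('wheels z.15',cast('scene',[[388,97],[462,145],[366,90],[395,70]],.15))
# rod fit: steel rod pixels & handle via masks
t=cv2.imread('pics/top0.png')
hsv=cv2.cvtColor(t,cv2.COLOR_BGR2HSV)
r=t[205:245,262:365]; m=(cv2.cvtColor(r,cv2.COLOR_BGR2HSV)[...,1]<75)&(r.max(2)>110)
ys,xs=np.nonzero(m);print(len(xs))
P=cast('top',np.c_[xs+262,ys+205],.005)[:,:2]
vx,vy,x0,y0=cv2.fitLine(P.astype(np.float32),cv2.DIST_HUBER,0,.001,.001).ravel()
print('rod dir',vx,vy,x0,y0,np.degrees(np.arctan2(vy,vx)))
# handle mask
r=t[215:250,380:475];hh=cv2.cvtColor(r,cv2.COLOR_BGR2HSV);m=(r[...,2]>165)
ys,xs=np.nonzero(m);P=cast('top',np.c_[xs+380,ys+215],.026)[:,:2];print(len(xs),cv2.minAreaRect((P*1000).astype(np.float32)))
print('ferrule front/handle start',cast('top',[[230+411/3,160+204/3],[230+435/3,160+204/3]],.013))
print('elbow corner',cast('top',[[230+70/3,160+183/3]],.005))
E
```

```text
[[ 0.3361 -0.0005 -0.9418]
 [ 0.9418 -0.0014  0.3361]
 [-0.0015 -1.      0.    ]]
wheels z.15 [[0.5144 0.3759 0.15  ]
 [0.7918 0.3625 0.15  ]
 [0.4512 0.3495 0.15  ]
 [0.3872 0.5257 0.15  ]]
432
rod dir 0.06254577 0.9980421 0.4941281 -0.2301545 86.41405
730 ((480.4850769042969, -438.9576416015625), (164.57254028320312, 17.19977378845215), 86.68773651123047)
ferrule front/handle start [[ 0.4855 -0.3361  0.013 ]
 [ 0.4857 -0.3522  0.013 ]]
elbow corner [[ 0.4961 -0.1102  0.005 ]]
```

Call:
{"op": "step_arm", "data": {"deltas": [{"x": -0.3, "y": -0.8, "z": -0.3, "yaw": 1, "grip": 0}, {"x": -0.9, "y": -1.5, "z": -0.8, "yaw": 2, "grip": 0}, {"x": -1.6, "y": -2, "z": -1.4, "yaw": 3, "grip": 0}, {"x": -2.3, "y": -2.5, "z": -2.1, "yaw": 4, "grip": 0}, {"x": -3, "y": -2.5, "z": -2.7, "yaw": 5, "grip": 0}, {"x": -3.7, "y": -2.5, "z": -3.4, "yaw": 6, "grip": 0}, {"x": -4.4, "y": -2.5, "z": -4, "yaw": 7, "grip": 0}, {"x": -5.1, "y": -2.5, "z": -4.6, "yaw": 8, "grip": 0}], "squeeze": 60}}

```text
clock: 0.77
tcp_pos: [0.3066, 0.3093, 0.3312]
tcp_rot: [-0.683, 0.683, 0.184, -0.184]
contact_force: [0.7, -0.4, 0.0]
finger_gap: 1.002
```

```bash
python3 - <<'E'
from h import *
togo([.42,-.05,.3],-3.5); togo([.483,-.394,.15],-3.5)
E
```

```text
t 0.7667 tcp [0.3066 0.3093 0.3312] delta units [-2.056  0.781 -9.191]
heading now 30.12940973755483 world turn -33.62940973755483 yaw units 6.725881947510966
t 0.7667 tcp [0.3066 0.3093 0.3312] delta units [ -5.011   4.532 -17.419]
heading now 30.12940973755483 world turn -33.62940973755483 yaw units 6.725881947510966
```

Call:
{"op": "step_arm", "data": {"deltas": [{"x": -0.1, "y": 0, "z": -0.9, "yaw": 0.8, "grip": 0}, {"x": -0.3, "y": 0, "z": -1.9, "yaw": 1.6, "grip": 0}, {"x": -0.5, "y": 0, "z": -2.9, "yaw": 2.4, "grip": 0}, {"x": -0.8, "y": 0, "z": -3.9, "yaw": 3.2, "grip": 0}, {"x": -1.1, "y": 0, "z": -4.9, "yaw": 4, "grip": 0}, {"x": -1.4, "y": 0, "z": -5.9, "yaw": 4.8, "grip": 0}, {"x": -1.7, "y": 0, "z": -6.9, "yaw": 5.6, "grip": 0}, {"x": -2, "y": 0, "z": -7.9, "yaw": 6.7, "grip": 0}]}}

```text
clock: 1.43
tcp_pos: [0.3967, -0.0036, 0.3313]
tcp_rot: [0.707, -0.707, 0.021, -0.021]
contact_force: [1.3, 0.3, 0.1]
finger_gap: 1.002
```

```bash
python3 - <<'E'
from h import *
togo([.483,-.394,.15],-3.5)
E
```

```text
t 1.4333 tcp [ 0.3967 -0.0036  0.3313] delta units [ 2.723  4.531 -9.619]
heading now -3.344225132513199 world turn -0.15577486748679803 yaw units 0.031154973497359607
```

Call:
{"op": "step_arm", "data": {"deltas": [{"x": 0.2, "y": 0, "z": -0.9, "yaw": 0, "grip": 0}, {"x": 0.5, "y": 0.2, "z": -1.8, "yaw": 0, "grip": 0}, {"x": 0.8, "y": 0.6, "z": -2.7, "yaw": 0, "grip": 0}, {"x": 1.1, "y": 1, "z": -3.6, "yaw": 0, "grip": 0}, {"x": 1.4, "y": 1.4, "z": -4.5, "yaw": 0, "grip": 0}, {"x": 1.7, "y": 1.8, "z": -5.4, "yaw": 0, "grip": 0}, {"x": 2, "y": 2.2, "z": -6.3, "yaw": 0, "grip": 0}, {"x": 2.3, "y": 2.6, "z": -7.2, "yaw": 0, "grip": 0}]}}

```text
clock: 2.1
tcp_pos: [0.4728, -0.296, 0.2261]
tcp_rot: [0.707, -0.707, 0.02, -0.019]
contact_force: [0.8, 0.2, 1.2]
finger_gap: 1.002
```

```bash
python3 - <<'E'
from h import *
togo([.483,-.394,.1],-3.5)
E
```

```text
t 2.1 tcp [ 0.4728 -0.296   0.2261] delta units [ 0.39   3.152 -2.433]
heading now -3.1696794560297317 world turn -0.33032054397027366 yaw units 0.06606410879405474
```

Call:
{"op": "step_arm", "data": {"deltas": [{"x": 0.1, "y": 0.5, "z": -0.8, "yaw": 0, "grip": 0}, {"x": 0.2, "y": 1.1, "z": -1.5, "yaw": 0, "grip": 0}, {"x": 0.3, "y": 1.7, "z": -2.1, "yaw": 0, "grip": 0}, {"x": 0.4, "y": 2.3, "z": -2.4, "yaw": 0, "grip": 0}, {"x": 0.4, "y": 2.9, "z": -2.4, "yaw": 0, "grip": 0}, {"x": 0.4, "y": 3.15, "z": -2.4, "yaw": 0, "grip": 0}, {"x": 0.4, "y": 3.15, "z": -2.4, "yaw": 0, "grip": 0}, {"x": 0.4, "y": 3.15, "z": -2.4, "yaw": 0, "grip": 0}]}}

```text
clock: 2.77
tcp_pos: [0.4834, -0.3902, 0.1013]
tcp_rot: [0.707, -0.707, 0.02, -0.019]
contact_force: [-0.9, -0.3, 1.0]
finger_gap: 0.995
```

```bash
python3 - <<'E'
from h import *
togo([.483,-.394,.003],-3.5)
a=imaging.capture('top');b=imaging.capture('scene')
cv2.imwrite('pics/t1.png',a);cv2.imwrite('pics/s1.png',b)
E
```

```text
t 2.7667 tcp [ 0.4834 -0.3902  0.1013] delta units [-2.000e-03  2.456e+00 -9.800e-02]
heading now -3.1177533006079488 world turn -0.3822466993920557 yaw units 0.07644933987841114
```

View pics/t1.png

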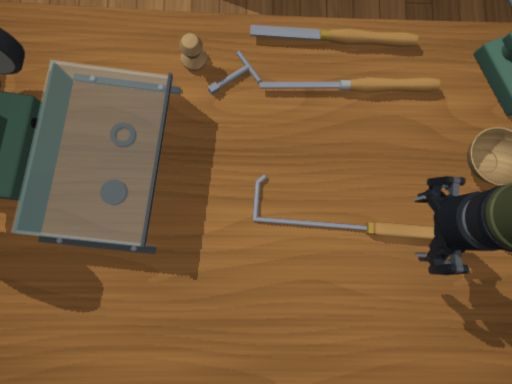

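View pics/s1.png

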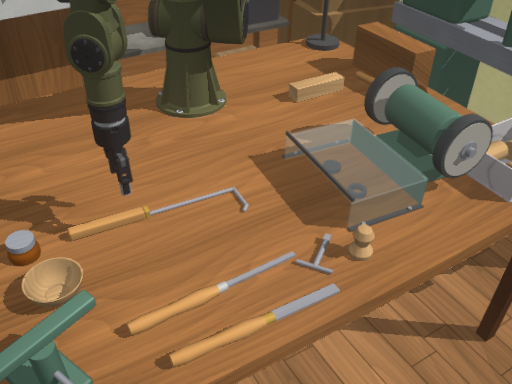

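The gripper straddles the handle (fingers at about (440,195) and (440,262), handle at row 232). I'll go down and close.

Call:
{"op": "step_arm", "data": {"deltas": [{"x": 0, "y": 0.6, "z": -0.1, "yaw": 0.08, "grip": 0}, {"x": 0, "y": 1.2, "z": -0.1, "yaw": 0.08, "grip": 0}, {"x": 0, "y": 1.8, "z": -0.1, "yaw": 0.08, "grip": 0}, {"x": 0, "y": 2.2, "z": -0.1, "yaw": 0.08, "grip": 0}, {"x": 0, "y": 2.4, "z": -0.1, "yaw": 0.08, "grip": 0}, {"x": 0, "y": 2.45, "z": -0.1, "yaw": 0.08, "grip": 0}, {"x": 0, "y": 2.45, "z": -0.1, "yaw": 0.08, "grip": 0.3}, {"x": 0, "y": 2.45, "z": -0.1, "yaw": 0.08, "grip": 0.6}]}}

```text
clock: 3.53
tcp_pos: [0.4847, -0.3956, 0.005]
tcp_rot: [-0.706, 0.707, -0.021, 0.022]
contact_force: [-0.4, -0.0, 0.6]
finger_gap: 0.75
```

Call:
{"op": "step_arm", "data": {"deltas": [{"x": 0, "y": 0, "z": 0, "yaw": 0, "grip": 1}, {"x": 0, "y": 0, "z": 0, "yaw": 0, "grip": 1}, {"x": 0, "y": 0, "z": 0, "yaw": 0, "grip": 1}, {"x": 0, "y": 0, "z": 0, "yaw": 0, "grip": 1}, {"x": 0, "y": 0, "z": 0, "yaw": 0, "grip": 1}, {"x": 0, "y": 0, "z": 0, "yaw": 0, "grip": 1}, {"x": 0, "y": 0, "z": 0, "yaw": 0, "grip": 1}, {"x": 0, "y": 0, "z": 0, "yaw": 0, "grip": 1}]}}

```text
clock: 4.2
tcp_pos: [0.4843, -0.3955, 0.0045]
tcp_rot: [-0.706, 0.707, -0.021, 0.022]
contact_force: [-0.2, 0.1, 5.9]
finger_gap: 0.294
```

```bash
python3 - <<'E'
from h import *
s=env.read_state();print(s['tcp_pos'],s['contact_force'],s['finger_gap']*85)
cv2.imwrite('pics/s2.png',imaging.capture('scene'))
E
```

```text
[ 0.484311   -0.39550507  0.00449032] [-0.16089965  0.07724878  5.9331015 ] 24.949081171827263
```

View pics/s2.png

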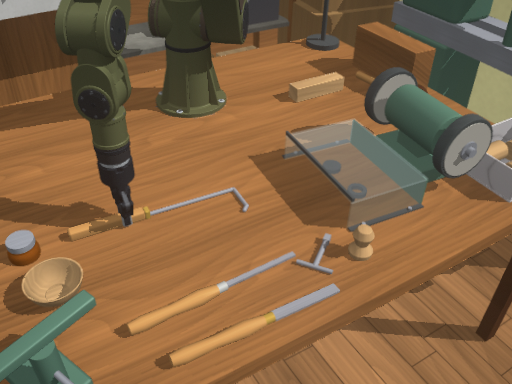

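Handle gripped at 25 mm. Now I lift and line up outside the mouth.

Call:
{"op": "step_arm", "data": {"deltas": [{"x": 0, "y": -0.2, "z": 0, "yaw": 0, "grip": 1}, {"x": 0, "y": -0.5, "z": 0, "yaw": 0, "grip": 1}, {"x": 0, "y": -0.85, "z": 0, "yaw": 0.1, "grip": 1}, {"x": 0.3, "y": -0.85, "z": 0, "yaw": 0.28, "grip": 1}, {"x": 0.8, "y": -0.85, "z": 0, "yaw": 0.28, "grip": 1}, {"x": 1.4, "y": -0.85, "z": 0, "yaw": 0.28, "grip": 1}, {"x": 1.9, "y": -0.85, "z": 0, "yaw": 0.28, "grip": 1}, {"x": 2.2, "y": -0.85, "z": 0, "yaw": 0.28, "grip": 1}]}}

```text
clock: 4.92
tcp_pos: [0.5736, -0.4004, 0.0383]
tcp_rot: [-0.706, 0.707, -0.03, 0.031]
contact_force: [0.5, -0.2, -2.3]
finger_gap: 0.294
```

```bash
python3 - <<'E'
from h import *
s=env.read_state();print(s['contact_force'],s['torque'],s['finger_gap']*85)
togo([.5895,-.20,.039],-4.86)
togo([.6009,-.0665,.039],-4.86)
cv2.imwrite('pics/s3.png',imaging.capture('scene'))
cv2.imwrite('pics/t3.png',imaging.capture('top'))
E
```

```text
[ 0.54376008 -0.23031788 -2.2786767 ] [ 0.01203767  0.05715381 -0.04776835] 25.005095890150844
t 4.9167 tcp [ 0.5736 -0.4004  0.0383] delta units [-0.032 -0.019  5.026]
heading now -4.8978491866167815 world turn 0.03784918661678205 yaw units -0.00756983732335641
t 4.9167 tcp [ 0.5736 -0.4004  0.0383] delta units [-0.033 -0.021  8.375]
heading now -4.8978491866167815 world turn 0.03784918661678205 yaw units -0.00756983732335641
```

View pics/s3.png

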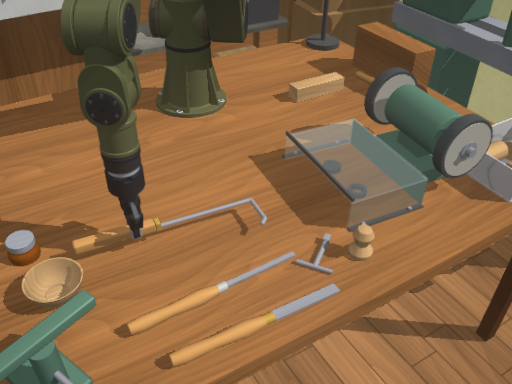

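View pics/t3.png

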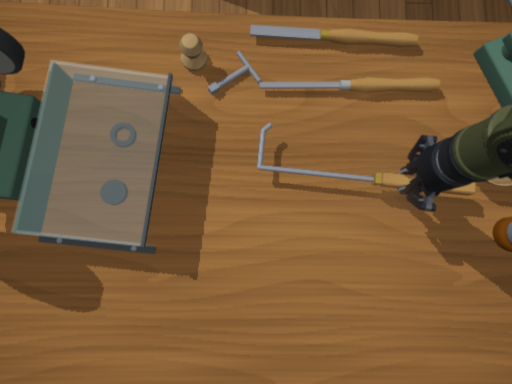

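The rod is lifted (elbow at (259,167) in the top view, (251,200) in the scene view). I'll check it's level by triangulation.

```bash
python3 - <<'E'
from h import *
def tri(pt,ps):
    A=[];
    from numpy.linalg import lstsq
    o=[];dd=[]
    for n,p in(('top',pt),('scene',ps)):
        a=cast(n,[p],0)[0];b=cast(n,[p],.2)[0];d=(b-a)/np.linalg.norm(b-a);o.append(a);dd.append(d)
    M=sum(np.eye(3)-np.outer(d,d) for d in dd);v=sum((np.eye(3)-np.outer(d,d))@a for a,d in zip(o,dd))
    return np.linalg.solve(M,v)
print('elbow',tri((260,167),(250,201)),'tip',tri((269,126),(264,221)),'rod root', tri((374,178),(160,224)))
t=cv2.imread('pics/t3.png');s=cv2.imread('pics/s3.png')
cv2.imwrite('pics/c3.png',np.hstack([cv2.resize(t[110:200,240:390],(600,360),interpolation=2)[:, :400],cv2.resize(s[185:255,120:290],(400,360),interpolation=2)]))
E
```

```text
elbow [ 0.59955327 -0.12107684  0.03545442] tip [ 0.6827014  -0.13592392  0.04167631] rod root [ 0.58045468 -0.342056    0.04517663]
```

Elbow height is about 35–40 mm, so level enough. Now I insert, in two stages.

Call:
{"op": "step_arm", "data": {"deltas": [{"x": 0, "y": 0, "z": 0.4, "yaw": 0, "grip": 1}, {"x": 0, "y": 0, "z": 1.1, "yaw": 0, "grip": 1}, {"x": 0, "y": 0, "z": 1.9, "yaw": 0, "grip": 1}, {"x": 0, "y": 0, "z": 2.7, "yaw": 0, "grip": 1}, {"x": 0, "y": 0, "z": 3.5, "yaw": 0, "grip": 1}, {"x": 0, "y": 0, "z": 4.2, "yaw": 0, "grip": 1}, {"x": 0, "y": 0, "z": 4.7, "yaw": 0, "grip": 1}, {"x": 0, "y": 0, "z": 5, "yaw": 0, "grip": 1}]}}

```text
clock: 5.68
tcp_pos: [0.5871, -0.1981, 0.0376]
tcp_rot: [0.707, -0.706, 0.03, -0.029]
contact_force: [-0.6, -0.1, -2.8]
finger_gap: 0.288
```

```bash
python3 - <<'E'
from h import *
togo([.6009,-.0665,.039],-4.86)
cv2.imwrite('pics/s4.png',imaging.capture('scene'))
cv2.imwrite('pics/t4.png',cv2.resize(imaging.capture('top')[:260,:400],None,fx=2,fy=2,interpolation=2))
E
```

```text
t 5.6833 tcp [ 0.5871 -0.1981  0.0376] delta units [ 0.067 -0.033  3.307]
heading now -4.835683978372072 world turn -0.02431602162792501 yaw units 0.004863204325585002
```

View pics/s4.png

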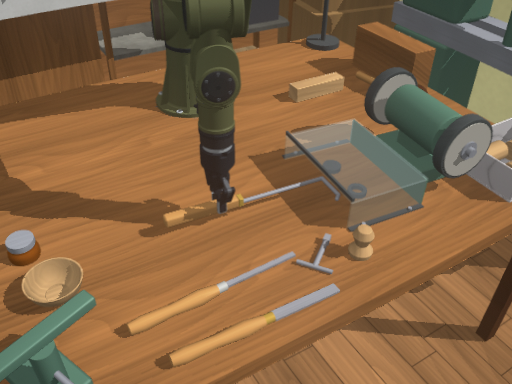

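View pics/t4.png

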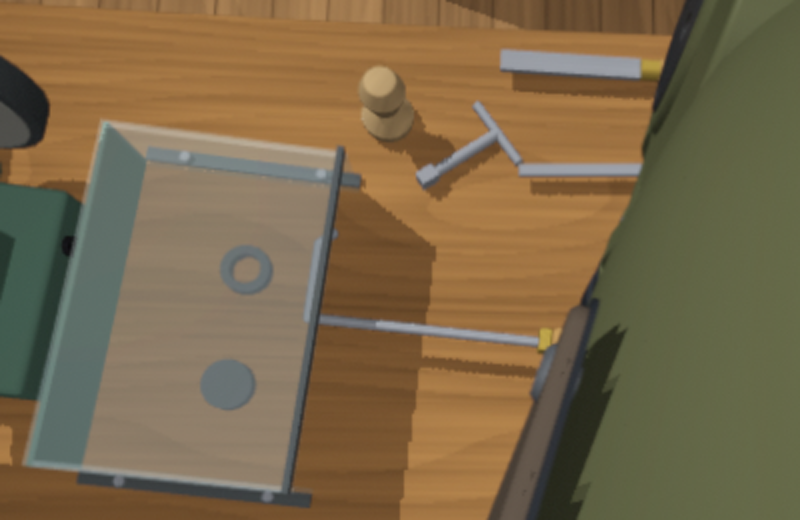

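The hook is passing under the mouth strip between ring and disc. I continue to full depth.

Call:
{"op": "step_arm", "data": {"deltas": [{"x": 0.05, "y": 0, "z": 0.4, "yaw": 0, "grip": 1}, {"x": 0.07, "y": 0, "z": 1, "yaw": 0, "grip": 1}, {"x": 0.07, "y": 0, "z": 1.6, "yaw": 0, "grip": 1}, {"x": 0.07, "y": 0, "z": 2.2, "yaw": 0, "grip": 1}, {"x": 0.07, "y": 0, "z": 2.8, "yaw": 0, "grip": 1}, {"x": 0.07, "y": 0, "z": 3.2, "yaw": 0, "grip": 1}, {"x": 0.07, "y": 0, "z": 3.3, "yaw": 0, "grip": 1}, {"x": 0.07, "y": 0, "z": 3.3, "yaw": 0, "grip": 1}]}}

```text
clock: 6.45
tcp_pos: [0.6027, -0.0699, 0.0374]
tcp_rot: [-0.706, 0.707, -0.03, 0.03]
contact_force: [0.3, -0.8, -1.7]
finger_gap: 0.288
```

```bash
python3 - <<'E'
from h import *
togo([.6009,-.0665,.0045],-4.86)
cv2.imwrite('pics/s5.png',cv2.resize(imaging.capture('scene')[80:260,200:460],None,fx=2.5,fy=2.5,interpolation=2))
cv2.imwrite('pics/t5.png',cv2.resize(imaging.capture('top')[:260,:300],None,fx=2,fy=2,interpolation=2))
E
```

```text
t 6.45 tcp [ 0.6027 -0.0699  0.0374] delta units [-0.051  0.823  0.082]
heading now -4.909057189006498 world turn 0.04905718900650413 yaw units -0.009811437801300827
```

View pics/s5.png

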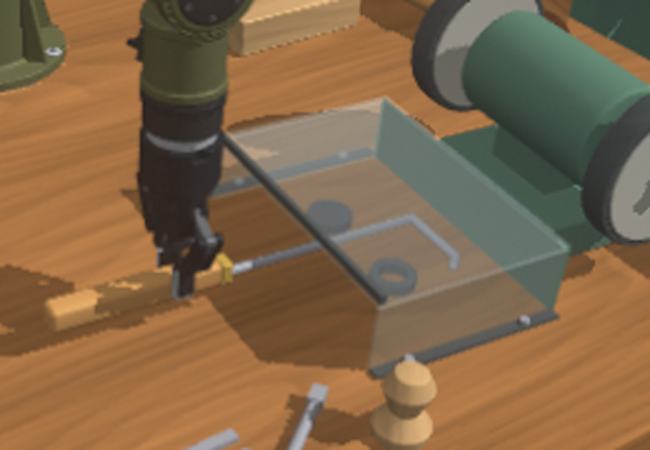

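View pics/t5.png

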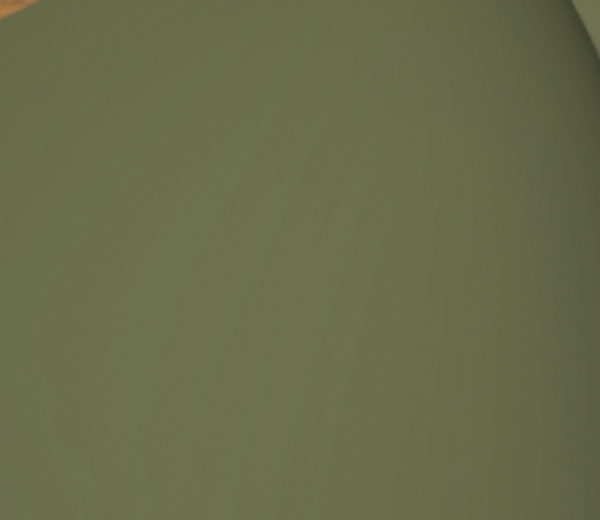

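The hook is beyond the ring (arm from (413,217) to (456,265) in the crop, ring at (393,275)); the top view is blocked by the arm. I'll lower it.

Call:
{"op": "step_arm", "data": {"deltas": [{"x": 0, "y": 0.15, "z": 0.05, "yaw": 0, "grip": 1}, {"x": 0, "y": 0.3, "z": 0.05, "yaw": 0, "grip": 1}, {"x": 0, "y": 0.45, "z": 0.05, "yaw": 0, "grip": 1}, {"x": 0, "y": 0.6, "z": 0.05, "yaw": 0, "grip": 1}, {"x": 0, "y": 0.7, "z": 0.05, "yaw": 0, "grip": 1}, {"x": 0, "y": 0.78, "z": 0.05, "yaw": 0, "grip": 1}, {"x": 0, "y": 0.78, "z": 0.05, "yaw": 0, "grip": 1}, {"x": 0, "y": 0.78, "z": 0.05, "yaw": 0, "grip": 1}]}}

```text
clock: 7.22
tcp_pos: [0.6027, -0.0678, 0.0058]
tcp_rot: [-0.706, 0.706, -0.031, 0.03]
contact_force: [-0.6, 0.0, -1.8]
finger_gap: 0.286
```

```bash
python3 - <<'E'
from h import *
print(env.read_state()['contact_force']);togo([.6009,-.0665,.0045],-4.86)
cv2.imwrite('pics/s6.png',cv2.resize(imaging.capture('scene')[80:260,200:460],None,fx=3,fy=3,interpolation=2))
E
```

```text
[-0.55017855  0.03156652 -1.78598677]
t 7.2167 tcp [ 0.6027 -0.0678  0.0058] delta units [-0.049  0.033  0.028]
heading now -4.939104274889072 world turn 0.07910427488907601 yaw units -0.015820854977815203
```

View pics/s6.png

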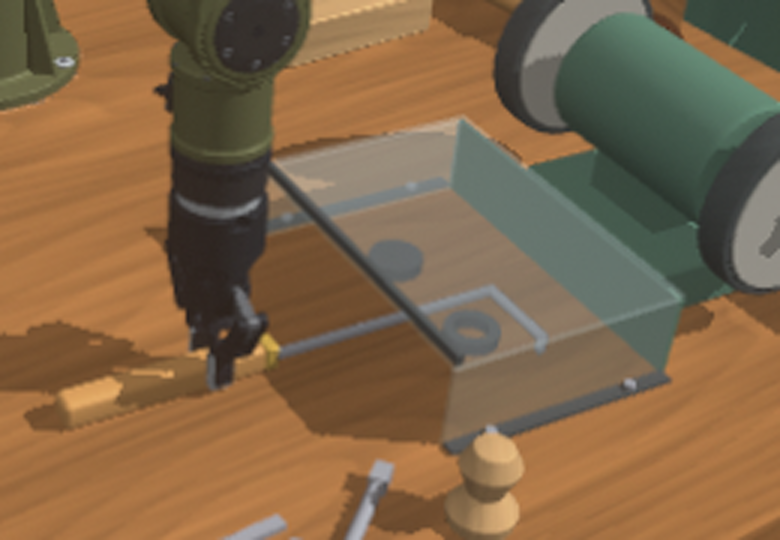

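The hook lies flat behind the ring, ring between shaft and tip. I draw it slowly.

Call:
{"op": "step_arm", "data": {"deltas": [{"x": 0, "y": 0, "z": -0.2, "yaw": 0, "grip": 1}, {"x": 0, "y": 0, "z": -0.4, "yaw": 0, "grip": 1}, {"x": 0, "y": 0, "z": -0.6, "yaw": 0, "grip": 1}, {"x": 0, "y": 0, "z": -0.8, "yaw": 0, "grip": 1}, {"x": 0, "y": 0, "z": -1, "yaw": 0, "grip": 1}, {"x": 0, "y": 0, "z": -1.2, "yaw": 0, "grip": 1}, {"x": 0, "y": 0, "z": -1.4, "yaw": 0, "grip": 1}, {"x": 0, "y": 0, "z": -1.6, "yaw": 0, "grip": 1}]}}

```text
clock: 7.93
tcp_pos: [0.5973, -0.1324, 0.0061]
tcp_rot: [0.707, -0.706, 0.031, -0.031]
contact_force: [-0.0, 0.8, -3.4]
finger_gap: 0.293
```

```bash
python3 - <<'E'
from h import *
print(env.read_state()['contact_force']);togo([.6009,-.0665,.0045],-4.86)
cv2.imwrite('pics/s7.png',cv2.resize(imaging.capture('scene')[80:260,200:460],None,fx=3,fy=3,interpolation=2))
E
```

```text
[-0.01102334  0.75909917 -3.41498508]
t 7.9333 tcp [ 0.5973 -0.1324  0.0061] delta units [-0.052  0.04   1.65 ]
heading now -4.95332668886652 world turn 0.09332668886652584 yaw units -0.018665337773305167
```

View pics/s7.png

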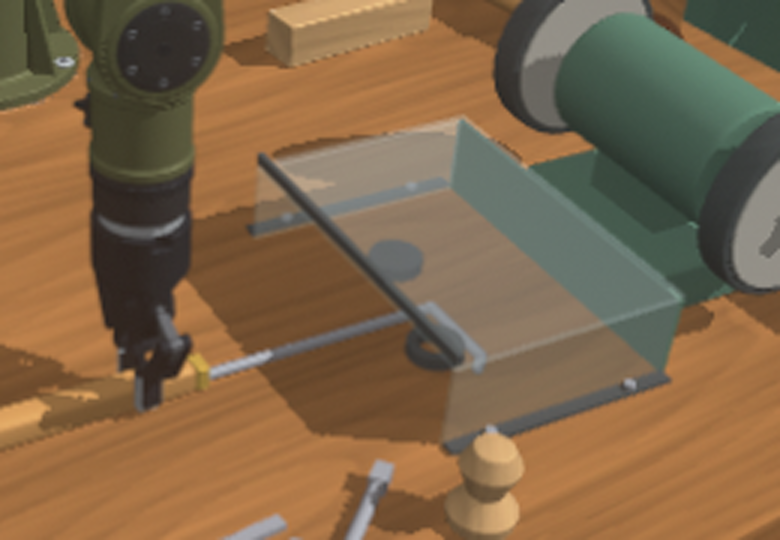

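The ring is moving with the hook, now at the mouth. I keep going.

Call:
{"op": "step_arm", "data": {"deltas": [{"x": 0, "y": 0, "z": -0.25, "yaw": 0, "grip": 1}, {"x": 0, "y": 0, "z": -0.5, "yaw": 0, "grip": 1}, {"x": 0, "y": 0, "z": -0.75, "yaw": 0, "grip": 1}, {"x": 0, "y": 0, "z": -1, "yaw": 0, "grip": 1}, {"x": 0, "y": 0, "z": -1.25, "yaw": 0, "grip": 1}, {"x": 0, "y": 0, "z": -1.5, "yaw": 0, "grip": 1}, {"x": 0, "y": 0, "z": -1.75, "yaw": 0, "grip": 1}, {"x": 0, "y": 0, "z": -2, "yaw": 0, "grip": 1}]}}

```text
clock: 8.65
tcp_pos: [0.5904, -0.2124, 0.0061]
tcp_rot: [-0.706, 0.706, -0.031, 0.031]
contact_force: [-1.1, 0.8, -2.2]
finger_gap: 0.291
```

Call:
{"op": "step_arm", "data": {"deltas": [{"x": 0, "y": 0, "z": -0.25, "yaw": 0, "grip": 1}, {"x": 0, "y": 0, "z": -0.5, "yaw": 0, "grip": 1}, {"x": 0, "y": 0, "z": -0.75, "yaw": 0, "grip": 1}, {"x": 0, "y": 0, "z": -1, "yaw": 0, "grip": 1}, {"x": 0, "y": 0, "z": -1.25, "yaw": 0, "grip": 1}, {"x": 0, "y": 0, "z": -1.5, "yaw": 0, "grip": 1}, {"x": 0, "y": 0, "z": -1.7, "yaw": 0, "grip": 1}, {"x": 0, "y": 0, "z": -1.8, "yaw": 0, "grip": 1}]}}

```text
clock: 9.32
tcp_pos: [0.5842, -0.2844, 0.0061]
tcp_rot: [-0.706, 0.707, -0.031, 0.031]
contact_force: [0.4, 0.6, -3.6]
finger_gap: 0.29
```

```bash
python3 - <<'E'
from h import *
print(env.read_state()['contact_force']);togo([.6009,-.282,.0045],-4.86)
cv2.imwrite('pics/s8.png',cv2.resize(imaging.capture('scene')[80:280,180:440],None,fx=3,fy=3,interpolation=2))
cv2.imwrite('pics/t8.png',imaging.capture('top'))
E
```

```text
[ 0.44013033  0.60880951 -3.64021739]
t 9.3167 tcp [ 0.5842 -0.2844  0.0061] delta units [0.41  0.04  0.096]
heading now -4.993095411928291 world turn 0.133095411928295 yaw units -0.026619082385659
```

View pics/s8.png

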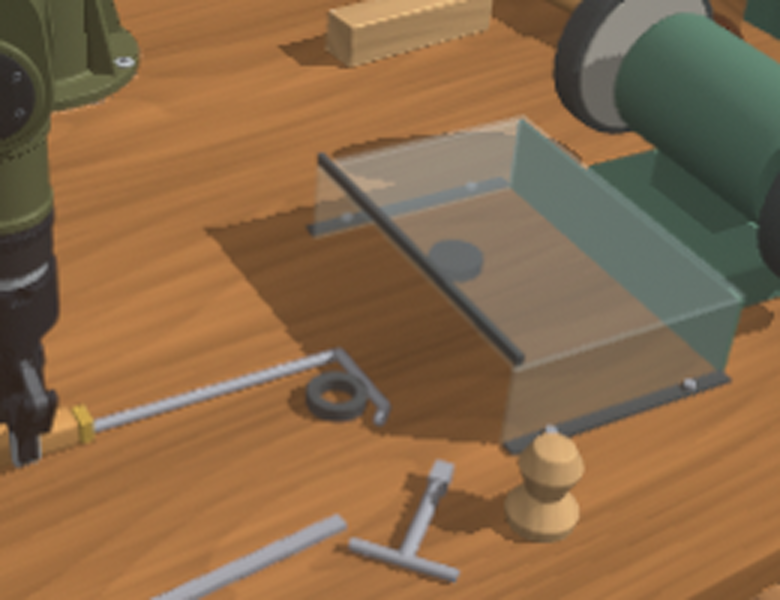

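View pics/t8.png

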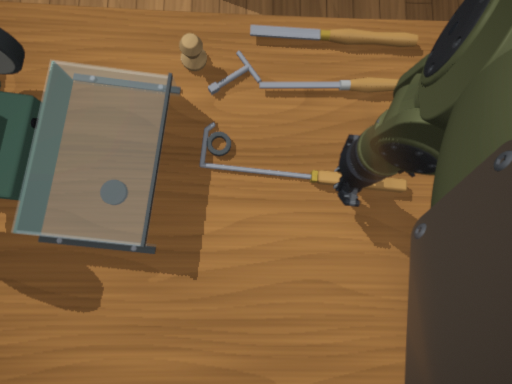

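```bash
python3 - <<'E'
from h import *
for n,p in(('top',(220,144)),('scene',(180+337/3,80+394/3))):
    P=cast(n,[p],.010)[0]; d=P[:2]-[.6002,.0641]; print(P, 'guard xy',d@[.9964,-.085],d@[.085,.9964])
# strip bottom outer edge as mouth check in scene at z=.09 ends
print(cast('scene',[(180+320/3,80+157/3),(180+520/3,80+358/3)],.09))
print('disc',cast('top',[[114,192]],.014))
E
```

```text
[ 0.651935   -0.03977039  0.01      ] guard xy 0.0603777411369749 -0.09909898344572274
[ 0.65714825 -0.03705111  0.01      ] guard xy 0.06534107810905208 -0.09594636806289158
[[0.45389626 0.07751776 0.09      ]
 [0.76741523 0.04731432 0.09      ]]
disc [[0.54803127 0.16316358 0.014     ]]
```

Both views put the ring at about 97 mm outside the mouth, with the disc unmoved. I set the rod down, open and retreat upward.

Call:
{"op": "step_arm", "data": {"deltas": [{"x": 0, "y": 0.02, "z": 0, "yaw": 0, "grip": 1}, {"x": 0, "y": 0.04, "z": 0, "yaw": 0, "grip": 1}, {"x": 0, "y": 0.04, "z": 0, "yaw": 0, "grip": 1}, {"x": 0, "y": 0.04, "z": 0, "yaw": 0, "grip": 0.6}, {"x": 0, "y": 0.04, "z": 0, "yaw": 0, "grip": 0.4}, {"x": 0, "y": 0.04, "z": 0, "yaw": 0, "grip": 0.1}, {"x": 0, "y": 0.04, "z": 0, "yaw": 0, "grip": 0}, {"x": 0, "y": 0.04, "z": 0, "yaw": 0, "grip": 0}]}}

```text
clock: 10.08
tcp_pos: [0.5845, -0.283, 0.0047]
tcp_rot: [-0.706, 0.707, -0.03, 0.031]
contact_force: [-0.3, -0.3, 0.6]
finger_gap: 0.941
```

Call:
{"op": "step_arm", "data": {"deltas": [{"x": 0, "y": 0, "z": 0, "yaw": 0, "grip": 0}, {"x": 0, "y": 0, "z": 0, "yaw": 0, "grip": 0}, {"x": 0, "y": -0.2, "z": 0, "yaw": 0, "grip": 0}, {"x": 0, "y": -0.6, "z": 0, "yaw": 0, "grip": 0}, {"x": 0, "y": -1.2, "z": 0, "yaw": 0, "grip": 0}, {"x": 0, "y": -1.9, "z": 0, "yaw": 0, "grip": 0}, {"x": 0, "y": -2.6, "z": 0, "yaw": 0, "grip": 0}, {"x": 0, "y": -3, "z": 0, "yaw": 0, "grip": 0}]}}

```text
clock: 10.75
tcp_pos: [0.5857, -0.2836, 0.1286]
tcp_rot: [-0.706, 0.707, -0.029, 0.032]
contact_force: [0.7, -0.7, 0.8]
finger_gap: 1.0
```

Call:
{"op": "step_arm", "data": {"deltas": [{"x": 0, "y": -0.3, "z": -0.3, "yaw": 0, "grip": 0}, {"x": 0, "y": -0.6, "z": -0.8, "yaw": 0, "grip": 0}, {"x": 0, "y": -0.9, "z": -1.4, "yaw": 0, "grip": 0}, {"x": 0, "y": -1, "z": -2, "yaw": 0, "grip": 0}, {"x": 0, "y": -1, "z": -2.5, "yaw": 0, "grip": 0}, {"x": 0, "y": -1, "z": -2.8, "yaw": 0, "grip": 0}, {"x": 0, "y": -1, "z": -2.8, "yaw": 0, "grip": 0}, {"x": 0, "y": -1, "z": -2.8, "yaw": 0, "grip": 0}]}}

```text
clock: 11.42
tcp_pos: [0.5743, -0.3944, 0.1642]
tcp_rot: [0.707, -0.706, 0.031, -0.031]
contact_force: [-0.8, 0.8, -0.8]
finger_gap: 1.004
```

```bash
python3 - <<'E'
from h import *
print(env.read_state()['contact_force'])
cv2.imwrite('pics/s9.png',imaging.capture('scene'))
cv2.imwrite('pics/t9.png',imaging.capture('top'))
E
```

```text
[-0.75601225  0.81085533 -0.81050053]
```

View pics/s9.png

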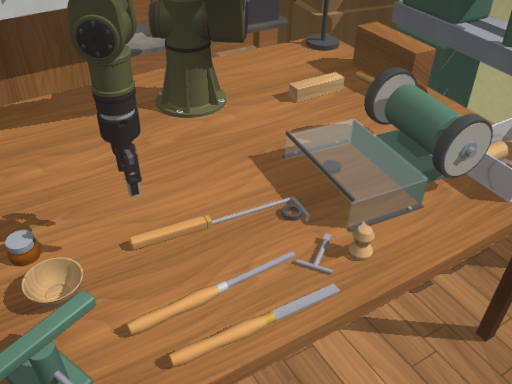

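View pics/t9.png

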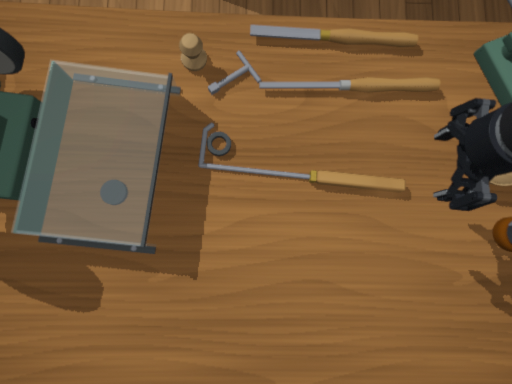

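The ring lies flat at (220,144), inside the hook but not propped on it. The rod lies flat, the disc is still at (114,192) and the gripper is clear.

```bash
python3 - <<'E'
from workcell import ticket
print(ticket.sign_off())
E
```

```text
the job is handed in; nothing more can be done
None
```

I took the rod by its handle and carried the hook in over the ring, between ring and disc. I lowered it behind the ring and drew the ring out along the bench. Then I laid the rod down, opened the gripper and moved it clear. I handed the job in at about 11.5 s.

Last checks:
- **Ring:** measured just before I let go of the rod, its centre was about 99 mm outside the mouth in the top view and about 96 mm in the scene view. In the final top view it sits at the same spot, (220,144), and looks flat.
- **Rod and disc:** in the final pictures the rod looks flat on the bench, which I judged by eye only. The disc is still at its starting pixel, (114,192).
- **Gripper:** it is open about 16 cm above the bench, with contact force under 1 N on each axis, which is noise level.

No check failed. The two cameras disagreed by about 3–5 mm on the ring and by up to about 12 mm on the corners of the guard's mouth strip. Neither is enough to bring the ring inside the 70 mm limit.

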